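# Lock a failed moon cake away in the reject box

## Task

The moon cake on the scale has failed its weight check: with the fingertips, push it along the pan, over the feed ledge and on under the red flap of the reject box until it drops down the chute, then draw the fingers back out and let the flap fall shut. When the flap hangs shut, push the black bolt knob on the box's robot side fully home so that the reject is locked in. Only push: do not lift the cake or squash it, do not lean on the scale, and leave the other things where they are.

Things in the scene. Friction and masses are not known exactly. Their poses are not given: they have to be found in the camera images.
- failed_cake: The failed moon cake: golden, round with fluted sides, 75 mm across, 34 mm high, about 0.11 kg, loose, standing upright on the scale's pan. Origin: centre of its underside, z up.
- bench_scale: White bench scale, 282 x 222 x 70 mm, fixed. Origin: centre of its footprint on the bench; display towards local -x (the robot), z up. The cake slides on its flat pan: 70 mm above the bench, local x -44 to +141 mm, local y -102 to +102 mm. The case in front of the pan is lower (50 mm).
- reject_box: Steel reject box, fixed, right (-y) of the scale, mouth facing it; 225 mm long, 112 wide, 158 high at the mouth, 129 at the far end (small handle on top, to 161). Origin: on the bench under the closed flap's outer face, mid-width; local +x points level INTO the box (about world -y: the way the cake goes), local -y side faces the robot, z up.
- ledge (a point): Middle of the outer edge of the box's feed ledge, 45 mm outside the flap (box local x -45 mm). The ledge is 67 mm above the bench, 3 mm lower than the pan and 5 to 9 mm from it; low guides on it, 22 mm high, narrow from about 125 to 103 mm towards the mouth.
- mouth (a point): Middle of the mouth, on the sill (67 mm above the bench) under the flap's outer face. Mouth 100 mm wide between side walls; underside of the lintel 137 mm above the bench, lintel face 6 mm outside this point. Upright fingers stop at the lintel; fingers leaning 25 to 45 degrees, tips leading into the box, pass under it.
- sill_end (a point): Inner end of the level sill, 36 mm inside the mouth; behind it a steep chute drops to the box floor (8 mm above the bench). The cake tips in once its centre is past this point; short of that it lies under the flap and props it open. The fingertips must therefore follow it some 10 to 20 mm in beneath the lintel.
- flap (a joint): Red flap in the mouth, 96 mm wide, hung from a hinge at its top edge (142 mm above the bench), with nothing but its own weight (20 g) to shut it. 0 = hanging shut, grows (rad, to 1.45) as it swings inward; it cannot swing outward. A cake lying under it holds it at about 1 rad; let go it falls shut in about a second.
- flap_edge (a point): Middle of the flap's lower edge, 3.5 mm above the sill when shut.
- bolt (a joint): Locking bolt on the robot-facing side of the reject box. 0 = drawn out, 0.030 m = fully home (its pin then stands behind the flap). Slides along the box's local +y (about away from the robot), takes about 2 N, has no spring and stays where it is left.
- bolt_knob (a point): Centre of the outer face of the black bolt knob (disc 28 mm across, 9 mm thick, axis level along the slide), 108 mm above the bench; push it here along the box's local +y. It stands 49 mm off the box's side wall when drawn out, 19 mm when home.
- waiting_cake_a: Baked moon cake, golden, round and fluted, 74 mm across, 32 mm high, standing on the bench to the right; good, leave it.
- waiting_cake_b: Baked moon cake like the other, 73 mm across, 33 mm high; good, leave it.
- press_mould: Hand press, white barrel 69 mm across with a green knob, 169 mm high, standing (stays put); leave it.
- mould_plate: Cream pattern disc, 56 mm across, 11 mm thick; leave it.
- pastry_brush: Brush with wooden handle, 197 mm long, lying; leave it.
- marker_red: Red marker pen, 132 mm long, lying; leave it.
- bench_scraper: Steel dough scraper with wooden handle, 79 x 152 mm, lying at the right; leave it.
- probe_thermometer: White probe thermometer, 192 mm long, lying at the left; leave it.
Not all that is in view belongs to the job. What is shaped like the failed_cake but pink is not meant.

How it is judged:
By the outcome, as a careful person would: the job done as asked, in the order asked, and still so for the second after the job is handed in, with the robot touching nothing.
It also fails if it takes over 58 s, if anything falls off the work surface, if the arm or the gripper's body presses on something with over 40 N, if the wrist force passes 120 N, or if a joint passes its speed limit or range.

## Robot

A 6-joint arm with a two-finger parallel gripper is mounted at the origin on a cart in front of the work surface, level with it; the furniture and walls round the work are solid. World frame = base frame: x ahead of the robot, y to its left, z up, the work surface at z = 0. Lengths are in mm, angles in rad, forces in N, time in s.
With the tool pointing down it reaches from about 300 to 775 mm from the base axis. Payload 14.6 kg.
Tool frame: the origin (TCP) lies on the centre line of the jaws, within the pads' length; the fingertips stand manip.tcp_to_tips ahead of it and the grasp point (between the pads) lies 5 mm behind it (manip.tcp_to_tips is the distance from the TCP to the fingertips, in mm); z points along the fingers, y is the direction in which the jaws open and shut (so a half turn about z gives the same grasp; the last joint's range is limited). The gripper opens to 94 mm and grips with 3 to 60 N. Pads are 16 mm wide; open, the fingers measure 119 mm over their backs; the gripper's body (75 mm by 177 mm) begins 78 mm behind the grasp point.
Start: joints at [-1.241, 0.3, 1.521, -0, 1.321, -0.067], TCP at [212.55, -507.259, 219.446] pointing down, gripper open.
Joint ranges: [-3.03, 3.03], [-0.79, 2.21], [0.23, 2.52], [-1.04, 4.18], [0, 3.07], [-2.55, 2.55]. Speed limits (rad/s): [2.22, 2.22, 2.57, 3.14, 3.14, 3.14].

## Interface

Orientations are given as [roll, pitch, yaw] about the fixed x, y, z axes, in that order (R = Rz(yaw) Ry(pitch) Rx(roll)).
In Python, from cell import manip, optics, workorder gives the robot as it stands. The module is installed in compiled form; this text tells all that it offers.
- The arm moves only by the tool jog_arm, never from a script. Its argument "deltas" is text: rows parted by semicolons, each of 5 numbers parted by spaces: the shift along the tool's x, y, z in mm, then the turn about the tool's z in rad, then the finger opening in mm, from 0 to 94. In form: tx ty tz twist grip; .... A call has exactly 10 rows; each row is the pose to reach, as a shift and turn from the pose commanded when the call began, along the tool's axes at that moment; what a row does not reach only later rows make up. A row lasts 1/8 s, in which the tool goes at most 62.5 mm and 10.7 degrees, less where a joint would pass 70% of its speed; a pose out of reach is approached as far as the arm can. A call with a gripper value outside its range is refused whole. The fingers move at their own pace and stop on an object; "squeeze" is the grip in N (left out, the last holds). Time passes only in rows, so rows that repeat a pose let the fingers close, or fill a call up. It gives the time, the measured TCP pose, the force and the opening at its end, in the units of the state.
- manip.read_state(): the state, without advancing time (a new reading comes with each control period).
- optics.camera(name): name is "side" or "top" or "wrist"; returns (picture, depth): 384x512x3 uint8, red, green, blue; 384x512 float32, mm along the optical axis (not along the pixel's ray), 0 where there is no reading.
- optics.get_calibration(name): a dict with "intrinsics" (3x3 intrinsics, pixels), "R" (3x3) and "t" (3): a world point X has camera coordinates R X + t; the wrist camera has in their place "hand_eye" (4x4, takes a point from camera to tool coordinates, whose origin is the TCP and whose axes are the flange's). Camera axes: x right, y down, z forward; pixel columns grow to the right and rows downward; lengths in mm; the calibration is good to about 2 mm. The wrist camera is an equidistant fisheye: a pixel r from the principal point sees the ray r / f radians off the axis. A picture is of the moment at which its call begins: read the wrist's pose just before it. get_calibration takes no time and is no camera call.
- workorder.sign_off(): hands the job in, once; it reports no verdict.
The state is a dict: "clock": time; "joints": joint angles; "qd": joint speeds; "effort": joint torques, N m; "eef_pos": TCP position; "eef_rot": TCP orientation; "wrist_force": force on the tool from outside, world axes, zero at the start; "moment": the same for the moment, N m; "finger_gap": finger opening in mm.
Only numpy, scipy, OpenCV 4.12 (cv2) and the standard library are available. Lean on these libraries where they do the work, as an engineer would, in place of code of your own. Each camera call takes 0.05 s, during which the arm holds its last target.

## Working session

There is one attempt and no reset: what is moved stays moved. The work goes in short steps, Python scripts to look and compute and a tool call to move; the robot and the scene stay as the last step left them, time stands still between calls to the robot, and variables do not carry over. Pictures are saved under pics/ and viewed, and the job is handed in when it is done.

Besides the shell and the picture viewer there is one more tool, called as name(argument=value, ...) on one line, values as JSON. jog_arm: Moves the arm, as the interface text tells. Its arguments: {"type":"object","properties":{"deltas":{"type":"string"},"squeeze":{"type":"number"}},"required":["deltas"]}

```bash
mkdir -p pics; python3 - <<'E'
from cell import manip, optics
import cv2,numpy as np
s=manip.read_state(); print(s, manip.tcp_to_tips)
for n in ("side","top","wrist"):
    p,d=optics.camera(n); cv2.imwrite(f"pics/{n}0.png",p[:,:,::-1]); np.save(f"pics/{n}0.npy",d); np.save(f"pics/{n}0rgb.npy",p)
    print(n,optics.get_calibration(n))
E
```

```text
{'clock': 0.0, 'joints': array([-1.24058690e+00,  3.00471687e-01,  1.52158395e+00,  1.24187431e-05,
        1.32068814e+00, -6.66241884e-02]), 'qd': array([ 0.0007648 , -0.00091241, -0.00101824, -0.00042959,  0.00019333,
       -0.0002362 ]), 'effort': array([-1.39758238e-03, -5.31808019e+01, -3.52733266e+01,  7.08178477e-02,
        2.43968371e-02, -8.70634040e-05]), 'eef_pos': array([ 212.48327475, -507.0320762 ,  218.88478272]), 'eef_rot': array([-3.14044488e+00, -8.86383094e-05,  3.96830485e-01]), 'wrist_force': array([ 0.17948645, -0.65925579,  0.6595654 ]), 'moment': array([ 0.00783224, -0.0204397 , -0.01564418]), 'finger_gap': 93.98318069453916} 14.0
side {'intrinsics': array([[348.3921728 ,   0.        , 253.2095674 ],
       [  0.        , 348.3921728 , 191.34924476],
       [  0.        ,   0.        ,   1.        ]]), 'R': array([[-0.89125088, -0.45300879, -0.02132846],
       [-0.25983406,  0.54861309, -0.794676  ],
       [ 0.37169629, -0.70271382, -0.60665901]]), 't': array([ 430.45017412,  251.05676054, 1039.89512803])}
top {'intrinsics': array([[350.69659415,   0.    
[... 164 characters left out ...]
-0.01208769],
       [-0.98473603, -0.0171111 , -0.17321132],
       [ 0.1729589 ,  0.01528044, -0.9848105 ]]), 't': array([ -56.75276029,  525.15207443, 1247.49302668])}
wrist {'intrinsics': array([[297.31863964,   0.        , 254.37925909],
       [  0.        , 297.31863964, 189.22251087],
       [  0.        ,   0.        ,   1.        ]]), 'hand_eye': array([[-1.39154327e-05, -9.71095970e-01, -2.38689373e-01,
         6.87502872e+01],
       [ 9.99999762e-01, -1.78165201e-04,  6.66557027e-04,
        -2.65325609e-02],
       [-6.89816983e-04, -2.38689307e-01,  9.71095741e-01,
        -1.65468301e+02],
       [ 0.00000000e+00,  0.00000000e+00,  0.00000000e+00,
         1.00000000e+00]])}
```

View pics/top0.png

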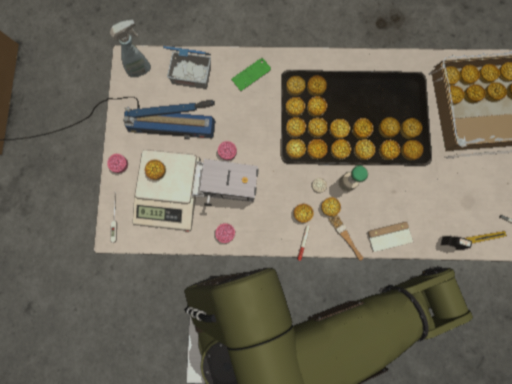

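View pics/side0.png

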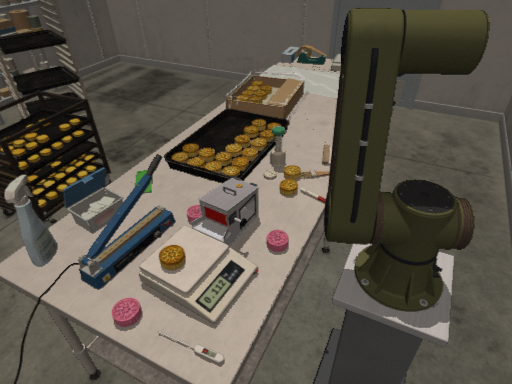

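View pics/wrist0.png

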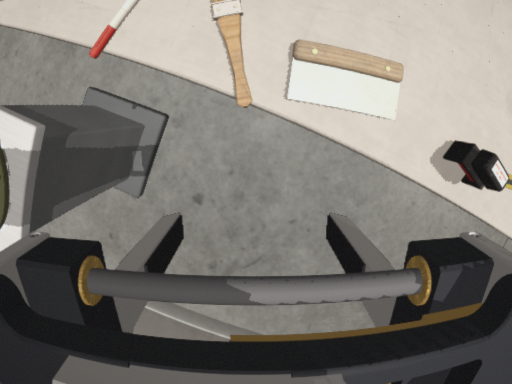

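The golden cakes are at top-view (155,170) on the pan, and (303,213) and (331,207) on the bench; the rest are on the tray or in the carton. Pink ones are at (117,163), (227,150) and (225,233). Only (155,170) is both golden and on the scale, with the display showing 0.112. Next I'll measure and confirm with a crop.

```bash
cat > h.py <<'E'
import numpy as np,cv2
from cell import optics
def cloud(name,d):
    c=optics.get_calibration(name);K=c["intrinsics"]
    v,u=np.mgrid[0:384,0:512]
    X=np.stack([(u-K[0,2])/K[0,0]*d,(v-K[1,2])/K[1,1]*d,d],-1)
    W=(X-c["t"])@c["R"]; W[d==0]=np.nan
    return W
def proj(name,P):
    c=optics.get_calibration(name);K=c["intrinsics"]
    x=(np.atleast_2d(P)@c["R"].T+c["t"])@K.T
    return x[:,:2]/x[:,2:]
def rect(a):
    r=cv2.minAreaRect(a.astype(np.float32)); return r,cv2.boxPoints(r)
E
python3 - <<'E'
from h import *
big=[]
for n,(u0,u1,v0,v1) in (("top",(100,275,130,250)),("side",(110,310,170,330))):
    p=cv2.imread(f"pics/{n}0.png")
    big.append(cv2.resize(p[v0:v1,u0:u1],None,fx=4,fy=4,interpolation=cv2.INTER_CUBIC))
    cv2.imwrite(f"pics/{n}_crop.png",big[-1])
for n in ("top","side"):
    W=cloud(n,np.load(f"pics/{n}0.npy")); p=np.load(f"pics/{n}0rgb.npy")
    hsv=cv2.cvtColor(p,cv2.COLOR_RGB2HSV)
    X,Y,Z=W[...,0],W[...,1],W[...,2]
    roi=(X>250)&(X<650)&(Y>-150)&(Y<350)
    gold=roi&(hsv[...,0]>8)&(hsv[...,0]<28)&(hsv[...,1]>120)&(Z>60)
    top=gold&(Z>95)&(Z<112)&(Y>100)
    r,b=rect(W[top][:,:2]); (c,rad)=cv2.minEnclosingCircle(W[top][:,:2].astype(np.float32))
    print(n,"cake",top.sum(),np.median(W[top],0),c,rad,(W[top].max(0)+W[top].min(0))/2)
    pan=roi&(abs(Z-70)<5)&(hsv[...,1]<60)&(Y>30)
    print(" pan",pan.sum(),np.median(Z[pan]),*rect(W[pan][:,:2]))
    bx=roi&(Z>122)&(Z<175)
    print(" box",bx.sum(),*rect(W[bx][:,:2]))
    red=roi&((hsv[...,0]<6)|(hsv[...,0]>174))&(hsv[...,1]>140)&(Z>50)
    if red.sum(): print(" red",red.sum(),np.median(W[red],0),W[red].min(0),W[red].max(0))
E
```

```text
top cake 269 [587.48455464 291.36627739  99.2826522 ] (586.331787109375, 290.8406982421875) 35.48213195800781 [586.67854992 289.93497155 100.96317472]
 pan 2157 69.31349424453971 ((560.4923095703125, 193.37828063964844), (178.87557983398438, 313.05145263671875), 0.0015599762555211782) [[471.05023 349.90155]
 [471.05878  36.85012]
 [649.9344   36.85501]
 [649.92584 349.90643]]
 box 1790 ((528.5798950195312, 19.646217346191406), (188.9445037841797, 154.22802734375), 85.06562805175781) [[443.62567  -67.84298 ]
 [597.28217  -81.10885 ]
 [613.5341   107.135414]
 [459.87762  120.40128 ]]
side cake 405 [590.85231598 296.2583709  101.11120026] (591.2730102539062, 293.08587646484375) 38.242977142333984 [592.34224209 293.97196517 101.25886495]
 pan 2698 70.18811733644065 ((563.0336303710938, 190.6268310546875), (173.3036346435547, 318.6016540527344), 0.11243666708469391) [[476.06937  349.75732 ]
 [476.6946    31.156265]
 [649.9979    31.496338]
 [649.3727   350.0974  ]]
 box 1330 ((534.4540405273438, 23.510414123535156), (193.1321563720703, 153.8047332763672), 85.1620101928711) [[449.68143  -66.22578 ]
 [602.9382   -79.19744 ]
 [619.2267   113.246605]
 [465.9699   126.21827 ]]
 red 212 [566.05041777  99.44191619  99.50298261] [525.48440189  92.87808092  75.68195538] [611.72163872 105.01614677 123.88830439]
```

View pics/top_crop.png

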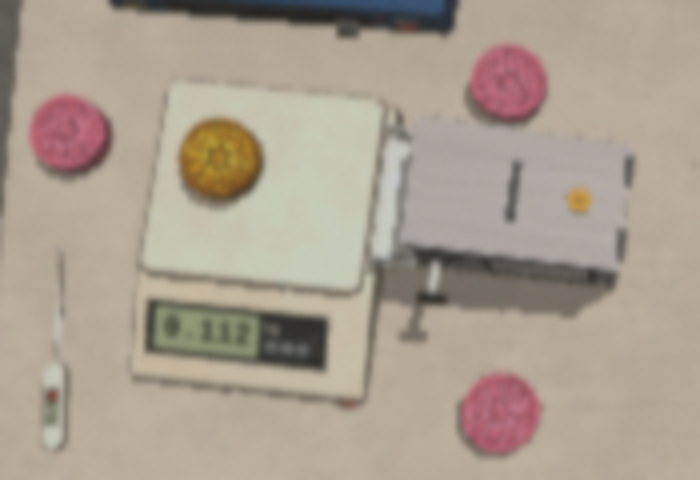

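View pics/side_crop.png

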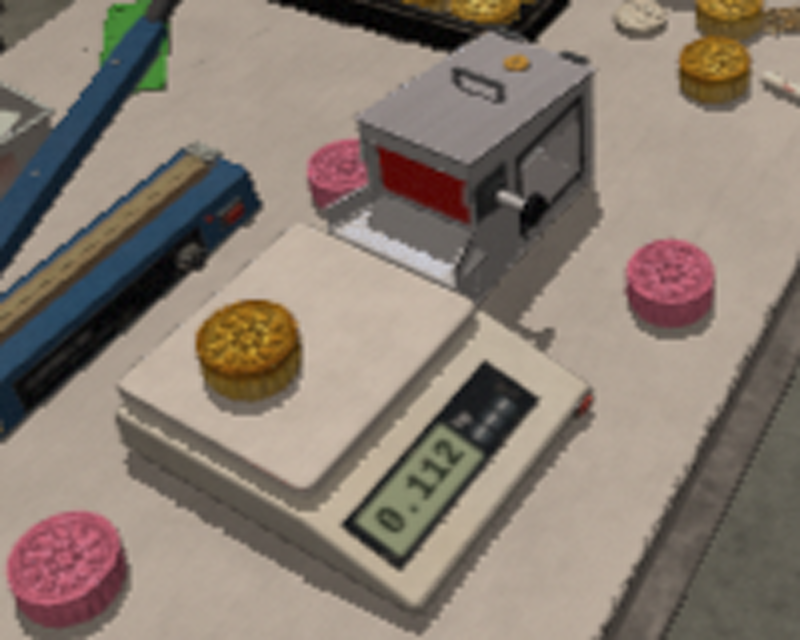

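```bash
python3 - <<'E'
from h import *
for n in ("top","side"):
    W=cloud(n,np.load(f"pics/{n}0.npy")); p=np.load(f"pics/{n}0rgb.npy")
    hsv=cv2.cvtColor(p,cv2.COLOR_RGB2HSV)
    X,Y,Z=W[...,0],W[...,1],W[...,2]
    roi=(X>400)&(X<680)&(Y>-150)&(Y<360)
    def comp(m):
        k,l,s,c=cv2.connectedComponentsWithStats(m.astype(np.uint8)); i=1+np.argmax(s[1:,4]); return l==i
    pan=comp(roi&(abs(Z-70)<4)&(Y>128))
    r=rect(W[pan][:,:2]); print(n,"panY>128",r)
    bx=comp(roi&(Z>122)&(Z<175)&(Y<115))
    r=rect(W[bx][:,:2]); print(" box",r)
    led=comp(roi&(abs(Z-67)<4)&(Y>95)&(Y<160)); print(" led+pan",led.sum())
    red=roi&((hsv[...,0]<6)|(hsv[...,0]>174))&(hsv[...,1]>140)&(Z>60)&(Z<135)&(Y<120)
    if red.sum()>20:
        P=W[red]; c=P.mean(0); U=np.linalg.svd(P-c)[2]; print(" flap",c,U[2], np.degrees(np.arctan2(U[2][1],U[2][0])))
        v,u=np.where(red); print(rect(np.c_[u,v]))
    # black knob
    dk=(X>380)&(X<500)&(Y>20)&(Y<130)&(Z>85)&(Z<130)
    v,u=np.where(dk)
    for a,b in list(zip(u,v))[::max(1,len(u)//40)]: print((a,b),W[b,a].round(0),p[b,a],end=';')
    print()
E
python3 - <<'E'
import cv2
for n,(u0,u1,v0,v1) in (("top",(185,275,155,225)),("side",(190,270,170,255))):
    p=cv2.imread(f"pics/{n}0.png")
    cv2.imwrite(f"pics/{n}_crop2.png",cv2.resize(p[v0:v1,u0:u1],None,fx=7,fy=7,interpolation=cv2.INTER_NEAREST))
E
```

```text
top panY>128 (((567.9166259765625, 241.65768432617188), (234.29127502441406, 182.35679626464844), 85.02143859863281), array([[466.91595 , 132.86674 ],
       [648.5848  , 117.041275],
       [668.9173  , 350.4486  ],
       [487.24847 , 366.2741  ]], dtype=float32))
 box (((546.4236450195312, 17.88579559326172), (189.1463165283203, 118.93470001220703), 85.48026275634766), array([[479.68863, -71.70709],
       [598.2535 , -81.07944],
       [613.1587 , 107.47868],
       [494.5938 , 116.85103]], dtype=float32))
 led+pan 231
(np.int64(206), np.int64(193)) [500.  99. 121.] [59 58 55];(np.int64(208), np.int64(193)) [500.  92. 125.] [59 58 54];(np.int64(210), np.int64(193)) [500.  85. 124.] [66 64 61];(np.int64(213), np.int64(193)) [500.  74. 126.] [83 80 77];(np.int64(217), np.int64(193)) [500.  60. 126.] [102  98  94];(np.int64(206), np.int64(194)) [497.  99. 118.] [58 57 54];(np.int64(208), np.int64(194)) [497.  92. 121.] [75 73 69];(np.int64(210), np.int64(194)) [497.  85. 118.] [64 63 60];(np.int64(212), np.int64(194)) [498.  79. 112.] [56 54 51];(np.int64(214), np.int64(194)) [498. 
[... 5141 characters left out ...]
10];(np.int64(245), np.int64(222)) [462.  93. 110.] [5 7 7];(np.int64(233), np.int64(223)) [500. 102.  98.] [64 61 60];(np.int64(241), np.int64(223)) [467. 108. 116.] [ 9 11  9];(np.int64(243), np.int64(223)) [464. 102. 112.] [8 8 8];(np.int64(245), np.int64(223)) [462.  93. 106.] [27 24 24];(np.int64(241), np.int64(224)) [466. 110. 114.] [8 6 9];(np.int64(243), np.int64(224)) [462. 105. 111.] [6 8 9];(np.int64(245), np.int64(224)) [462.  94. 102.] [51 47 45];(np.int64(241), np.int64(225)) [468. 107. 107.] [15 11 15];(np.int64(243), np.int64(225)) [463. 103. 105.] [10 11  7];(np.int64(241), np.int64(226)) [468. 107. 102.] [26 27 27];(np.int64(243), np.int64(226)) [463. 104. 102.] [37 37 35];
```

View pics/top_crop2.png

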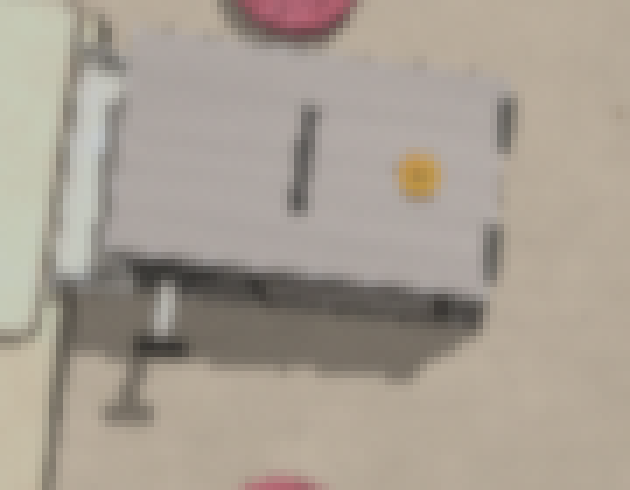

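View pics/side_crop2.png

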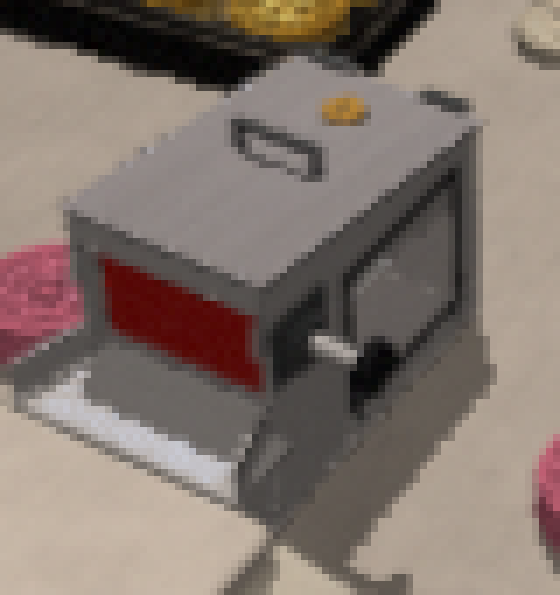

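The crops confirm that the failed cake is the golden one on the pan. The knob is black and drawn out at side (243,222), and the box mouth with the red flap is at side (215,216).

The jog rows can't command a tilt, but passing the lintel needs a lean. I'll test whether the arm leans when it's asked to reach past its limit in free air, radially outward.

jog_arm(deltas="0 60 -20 0 0; 0 120 -40 0 0; 0 180 -40 0 0; 0 240 -40 0 0; 0 300 -40 0 0; 0 350 -40 0 0; 0 350 -40 0 0; 0 350 -40 0 0; 0 350 -40 0 0; 0 350 -40 0 0")

```text
clock: 1.4
eef_pos: [320.7, -765.4, 238.8]
eef_rot: [3.096, 0.0, 0.397]
wrist_force: [0.5, -0.7, 0.5]
finger_gap: 1.1
```

jog_arm(deltas="0 60 0 0 0; 0 120 0 0 0; 0 180 0 0 0; 0 240 0 0 0; 0 300 0 0 0; 0 360 0 0 0; 0 420 0 0 0; 0 480 0 0 0; 0 500 0 0 0; 0 500 0 0 0")

```text
clock: 2.65
eef_pos: [332.4, -793.3, 169.6]
eef_rot: [3.056, 0.0, 0.397]
wrist_force: [-0.3, -0.4, 0.2]
finger_gap: 0.5
```

```bash
python3 - <<'E'
from cell import manip
s=manip.read_state()
for k in ("clock","joints","qd","eef_pos","eef_rot"): print(k,s[k].round(4) if k!="clock" else s[k])
E
```

```text
clock 2.65
joints [-1.2177  1.1636  0.2356  0.0037  1.6571 -0.0432]
qd [-0.0013  0.0339 -0.0034 -0.0004 -0.0371 -0.0001]
eef_pos [ 332.4064 -793.2634  169.6075]
eef_rot [3.0563 0.     0.3968]
```

The arm does lean, tips outward, by about 0.04 rad per call. So a lean can be built up in free air and it stays commanded. To make it point along the box's +x (azimuth about -95°), I'll go to that azimuth with the jaws across the push direction. First, a check that the air there is free.

```bash
python3 - <<'E'
from cell import manip, optics
import cv2
for n in ("wrist","top"):
    p,d=optics.camera(n); cv2.imwrite(f"pics/{n}1.png",p[:,:,::-1])
E
```

```text
(no output)
```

View pics/wrist1.png

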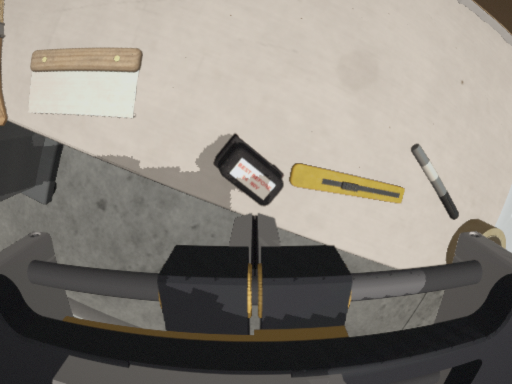

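View pics/top1.png

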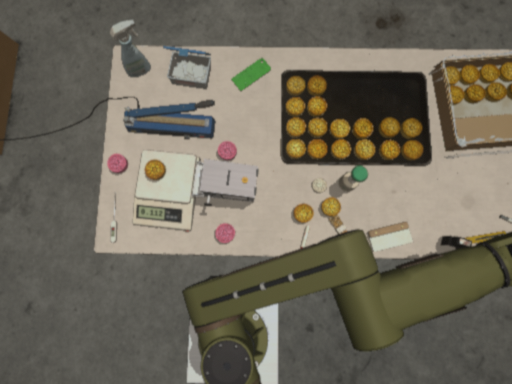

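The wrist view shows bare floor beyond the bench edge, below (250,215), with only low things on the bench. Next: swing to azimuth -95° while twisting.

jog_arm(deltas="-60 0 0 -0.17 0; -120 5 0 -0.34 0; -180 15 0 -0.51 0; -240 30 0 -0.68 0; -300 50 0 -0.85 0; -360 70 0 -1.02 0; -420 90 0 -1.09 0; -480 110 0 -1.09 0; -520 120 0 -1.09 0; -540 130 0 -1.09 0")

```text
clock: 4.0
eef_pos: [-39.3, -874.5, 139.8]
eef_rot: [3.1, 0.117, 1.482]
wrist_force: [0.9, -0.4, -0.4]
finger_gap: 0.4
```

```bash
cat > st.py <<'E'
from cell import manip
import numpy as np
from scipy.spatial.transform import Rotation as Ro
s=manip.read_state()
R=Ro.from_euler('xyz',s['eef_rot']).as_matrix()
print(s['clock'],'p',s['eef_pos'].round(1),'q',s['joints'].round(3),'F',s['wrist_force'].round(1),'gap',round(s['finger_gap'],1))
z=R[:,2]; print('R',R.round(3).tolist(),'tilt',np.degrees(np.arccos(-z[2])).round(1),'az',np.degrees(np.arctan2(z[1],z[0])).round(1))
E
python3 st.py
```

```text
4.0 p [ -39.3 -874.5  139.8] q [-1.67   1.2    0.236  0.043  1.589 -1.581] F [ 0.9 -0.4 -0.4] gap 0.4
R [[0.088, 0.996, 0.031], [0.989, -0.083, -0.12], [-0.117, 0.041, -0.992]] tilt 7.1 az -75.6
```

jog_arm(deltas="-2000 0 0 0 0; -2000 0 0 0 0; -2000 0 0 0 0; -2000 0 0 0 0; -2000 0 0 0 0; -2000 0 0 0 0; -2000 0 0 0 0; -2000 0 0 0 0; -2000 0 0 0 0; -2000 0 0 0 0")

```text
clock: 5.25
eef_pos: [-51.6, -890.9, 109.2]
eef_rot: [3.099, 0.16, 1.482]
wrist_force: [-0.0, -0.2, -0.3]
finger_gap: 0.8
```

```bash
python3 st.py
```

```text
5.25 p [ -51.6 -890.9  109.2] q [-1.683  1.238  0.236  0.046  1.508 -1.596] F [-0.  -0.2 -0.3] gap 0.8
R [[0.088, 0.996, 0.028], [0.983, -0.082, -0.163], [-0.16, 0.042, -0.986]] tilt 9.5 az -80.3
```

Each call adds a steady 2.5° or so. I'll keep going, pulling slightly upward to hold height, until the lean is about 28°.

jog_arm(deltas="-2000 0 -300 0 0; -2000 0 -300 0 0; -2000 0 -300 0 0; -2000 0 -300 0 0; -2000 0 -300 0 0; -2000 0 -300 0 0; -2000 0 -300 0 0; -2000 0 -300 0 0; -2000 0 -300 0 0; -2000 0 -300 0 0")

```text
clock: 6.5
eef_pos: [-61.4, -890.1, 166.4]
eef_rot: [3.098, 0.204, 1.48]
wrist_force: [0.3, -0.2, 0.2]
finger_gap: 0.3
```

jog_arm(deltas="-2000 -200 -300 0 0; -2000 -200 -300 0 0; -2000 -200 -300 0 0; -2000 -200 -300 0 0; -2000 -200 -300 0 0; -2000 -200 -300 0 0; -2000 -200 -300 0 0; -2000 -200 -300 0 0; -2000 -200 -300 0 0; -2000 -200 -300 0 0")

```text
clock: 7.75
eef_pos: [-105.8, -884.7, 213.3]
eef_rot: [3.1, 0.248, 1.478]
wrist_force: [0.3, -0.0, -0.1]
finger_gap: 0.5
```

```bash
python3 st.py
```

```text
7.75 p [-105.8 -884.7  213.3] q [-1.749  1.12   0.236  0.063  1.543 -1.656] F [ 0.3 -0.  -0.1] gap 0.5
R [[0.09, 0.996, 0.019], [0.965, -0.082, -0.248], [-0.245, 0.041, -0.969]] tilt 14.4 az -85.6
```

jog_arm(deltas="-2000 0 -100 0 0; -2000 0 -100 0 0; -2000 0 -100 0 0; -2000 0 -100 0 0; -2000 0 -100 0 0; -2000 0 -100 0 0; -2000 0 -100 0 0; -2000 0 -100 0 0; -2000 0 -100 0 0; -2000 0 -100 0 0")

```text
clock: 9.0
eef_pos: [-92.5, -895.6, 221.9]
eef_rot: [3.1, 0.292, 1.476]
wrist_force: [1.4, 0.9, -0.2]
finger_gap: 0.5
```

jog_arm(deltas="-2000 0 -100 0 0; -2000 0 -100 0 0; -2000 0 -100 0 0; -2000 0 -100 0 0; -2000 0 -100 0 0; -2000 0 -100 0 0; -2000 0 -100 0 0; -2000 0 -100 0 0; -2000 0 -100 0 0; -2000 0 -100 0 0")

```text
clock: 10.25
eef_pos: [-85.9, -901.1, 244.6]
eef_rot: [3.1, 0.336, 1.474]
wrist_force: [0.1, 0.4, -1.0]
finger_gap: 0.4
```

jog_arm(deltas="-2000 0 -100 0 0; -2000 0 -100 0 0; -2000 0 -100 0 0; -2000 0 -100 0 0; -2000 0 -100 0 0; -2000 0 -100 0 0; -2000 0 -100 0 0; -2000 0 -100 0 0; -2000 0 -100 0 0; -2000 0 -100 0 0")

```text
clock: 11.5
eef_pos: [-82.9, -903.0, 274.9]
eef_rot: [3.1, 0.379, 1.472]
wrist_force: [0.0, -0.9, -0.0]
finger_gap: 0.6
```

```bash
python3 st.py
```

```text
11.5 p [ -82.9 -903.   274.9] q [-1.72   1.057  0.236  0.061  1.472 -1.624] F [ 0.  -0.9 -0. ] gap 0.6
R [[0.091, 0.996, 0.005], [0.924, -0.083, -0.372], [-0.37, 0.039, -0.928]] tilt 21.9 az -89.2
```

jog_arm(deltas="-2000 0 -100 0 0; -2000 0 -100 0 0; -2000 0 -100 0 0; -2000 0 -100 0 0; -2000 0 -100 0 0; -2000 0 -100 0 0; -2000 0 -100 0 0; -2000 0 -100 0 0; -2000 0 -100 0 0; -2000 0 -100 0 0")

```text
clock: 12.75
eef_pos: [-81.7, -902.0, 309.5]
eef_rot: [3.099, 0.423, 1.47]
wrist_force: [0.4, 0.6, 0.5]
finger_gap: 0.6
```

jog_arm(deltas="-2000 0 -100 0 0; -2000 0 -100 0 0; -2000 0 -100 0 0; -2000 0 -100 0 0; -2000 0 -100 0 0; -2000 0 -100 0 0; -2000 0 -100 0 0; -2000 0 -100 0 0; -2000 0 -100 0 0; -2000 0 -100 0 0")

```text
clock: 14.0
eef_pos: [-81.4, -898.5, 346.2]
eef_rot: [3.098, 0.467, 1.468]
wrist_force: [0.6, -0.1, 0.8]
finger_gap: 0.6
```

```bash
python3 st.py; cat > mv.py <<'E'
import sys,numpy as np
from cell import manip
from scipy.spatial.transform import Rotation as Ro
s=manip.read_state(); R=Ro.from_euler('xyz',s['eef_rot']).as_matrix()
for a in sys.argv[1:]:
    P=np.array([float(v) for v in a.split(',')]); print(a,'->',(R.T@(P-s['eef_pos'])).round(1),'dist',np.linalg.norm(P-s['eef_pos']).round())
E
python3 mv.py 400,-450,330 520,0,330 590,330,250
```

```text
14.0 p [ -81.4 -898.5  346.2] q [-1.72   0.979  0.236  0.065  1.462 -1.62 ] F [ 0.6 -0.1  0.8] gap 0.6
R [[0.092, 0.996, -0.003], [0.888, -0.083, -0.452], [-0.45, 0.039, -0.892]] tilt 26.9 az -90.4
400,-450,330 -> [ 449.8  441.6 -189.6] dist 658.0
520,0,330 -> [ 860.5  523.7 -393.2] dist 1081.0
590,330,250 -> [1196.1  562.9 -471.1] dist 1403.0
```

Lean is 26.9°, azimuth -90°, which is enough. Now I travel towards the scale at height.

jog_arm(deltas="49 30 -22 0 40; 98 60 -44 0 40; 147 90 -66 0 40; 196 120 -88 0 40; 245 150 -110 0 40; 294 180 -132 0 40; 343 210 -154 0 40; 392 240 -176 0 40; 441 270 -198 0 40; 490 300 -220 0 40")

```text
clock: 15.25
eef_pos: [233.2, -431.7, 335.0]
eef_rot: [3.097, 0.468, 1.467]
wrist_force: [1.1, 0.5, 0.1]
finger_gap: 39.8
```

```bash
python3 st.py; python3 mv.py 520,0,330 560,330,250 590,420,250
```

```text
15.25 p [ 233.2 -431.7  335. ] q [-1.026 -0.122  1.777 -0.27   1.093 -0.857] F [1.1 0.5 0.1] gap 39.8
R [[0.092, 0.996, -0.003], [0.888, -0.083, -0.453], [-0.451, 0.04, -0.892]] tilt 26.9 az -90.3
520,0,330 -> [ 412.   249.4 -191.8] dist 518.0
560,330,250 -> [ 744.7  258.5 -269.9] dist 833.0
590,420,250 -> [ 827.4  280.9 -310.7] dist 927.0
```

jog_arm(deltas="50 30 -23 0 40; 100 60 -46 0 40; 150 90 -69 0 40; 200 120 -92 0 40; 250 150 -115 0 40; 300 180 -138 0 40; 350 210 -161 0 40; 400 240 -184 0 40; 457 244 -207 0 40; 513 248 -230 0 40")

```text
clock: 16.5
eef_pos: [527.3, 107.6, 318.4]
eef_rot: [3.098, 0.467, 1.468]
wrist_force: [0.8, -0.4, 0.8]
finger_gap: 40.1
```

```bash
python3 st.py; python3 mv.py 595,400,200 595,400,150
```

```text
16.5 p [527.3 107.6 318.4] q [ 0.337  0.311  1.343 -0.441  1.648  0.43 ] F [ 0.8 -0.4  0.8] gap 40.1
R [[0.092, 0.996, -0.003], [0.888, -0.083, -0.452], [-0.45, 0.039, -0.892]] tilt 26.9 az -90.3
595,400,200 -> [319.3  38.5 -26.7] dist 323.0
595,400,150 -> [341.8  36.5  17.9] dist 344.0
```

```bash
python3 - <<'E'
from h import *
for n in ("top","side"):
    W=cloud(n,np.load(f"pics/{n}0.npy")).reshape(-1,3)
    for y0 in range(150,560,50):
        m=(W[:,1]>y0)&(W[:,1]<y0+50)&(W[:,0]>600)&(W[:,0]<900)
        out=[]
        for x0 in range(600,800,20):
            k=m&(W[:,0]>=x0)&(W[:,0]<x0+20); out.append(int(np.nanmax(W[k,2])) if k.any() else -1)
        print(n,y0,out)
E
```

```text
top 150 [74, 76, 75, 5, 7, 6, 45, 56, 214, 217]
top 200 [76, 74, 74, 5, 6, 5, 40, 59, 193, 193]
top 250 [105, 101, 74, 71, 5, 6, 6, 56, 172, 169]
top 300 [105, 75, 76, 72, 6, 4, 6, 56, 152, 148]
top 350 [73, 69, 47, 5, 5, 5, 4, 58, 122, 124]
top 400 [38, 36, 34, 5, 6, 5, 4, 51, 98, 104]
top 450 [36, 38, 36, 29, 6, 4, 6, 4, 5, 6]
top 500 [5, 4, 5, 4, 6, 5, 3, 3, 4, 4]
top 550 [-1, -1, -1, -1, -1, -1, -1, -1, -1, -1]
side 150 [74, 73, 74, 67, -1, 4, 44, 57, 215, 215]
side 200 [74, 74, 74, 71, -1, 4, 45, 56, 193, 195]
side 250 [104, 104, 73, 72, -1, -1, 4, 57, 175, 176]
side 300 [104, 104, 74, 72, 2, 4, 5, 54, 152, 149]
side 350 [73, 73, 72, 70, 4, 4, 4, 48, 80, 128]
side 400 [35, 37, 36, 35, 4, 4, 4, 44, 98, 105]
side 450 [34, 36, 35, 35, 4, 4, 5, 4, 5, 5]
side 500 [3, 3, 4, 4, 4, 4, 4, 3, 5, 6]
side 550 [-1, -1, -1, -1, -1, -1, -1, -1, -1, -1]
```

jog_arm(deltas="58 7 -5 0 40; 116 14 -10 0 40; 174 21 -15 0 40; 232 28 -20 0 40; 290 35 -24 0 40; 319 38 -27 0 40; 319 38 -27 0 40; 319 38 -27 0 40; 319 38 -27 0 40; 319 38 -27 0 40")

```text
clock: 17.75
eef_pos: [594.5, 397.3, 201.6]
eef_rot: [3.097, 0.466, 1.467]
wrist_force: [-0.1, -0.3, -0.8]
finger_gap: 40.0
```

```bash
python3 st.py; python3 - <<'E'
from cell import manip, optics
import cv2,numpy as np
s=manip.read_state(); p,d=optics.camera("wrist"); cv2.imwrite("pics/wrist2.png",p[:,:,::-1]); np.savez("pics/w2.npz",p=p,d=d,pos=s['eef_pos'],rot=s['eef_rot'])
E
```

```text
17.75 p [594.5 397.3 201.6] q [ 0.665  0.922  0.662 -0.376  1.842  0.709] F [-0.1 -0.3 -0.8] gap 40.0
R [[0.093, 0.996, -0.002], [0.889, -0.084, -0.451], [-0.449, 0.04, -0.892]] tilt 26.8 az -90.3
```

View pics/wrist2.png

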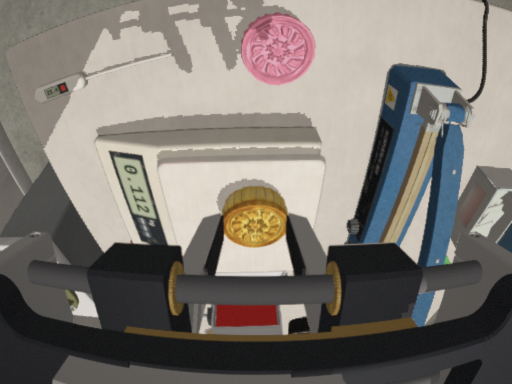

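```bash
cat >> h.py <<'E'
from scipy.spatial.transform import Rotation as Ro
def wrays(uv,pos,rot):
    c=optics.get_calibration("wrist");K=c["intrinsics"];H=c["hand_eye"]
    uv=np.atleast_2d(uv).astype(float); x=(uv-[K[0,2],K[1,2]])/K[0,0]; th=np.linalg.norm(x,axis=1)
    dr=np.c_[x*(np.sin(th)/np.maximum(th,1e-9))[:,None],np.cos(th)]
    R=Ro.from_euler('xyz',rot).as_matrix()
    return R@H[:3,3]+pos,(dr@H[:3,:3].T)@R.T
def onz(uv,z,pos,rot):
    o,d=wrays(uv,pos,rot); return o+d*((z-o[2])/d[:,2])[:,None]
BX=np.array([-np.sin(np.radians(4.8)),-np.cos(np.radians(4.8))]);BY=np.array([-BX[1],BX[0]])
E
python3 - <<'E'
from h import *
f=np.load("pics/w2.npz");p,pos,rot,d=f['p'],f['pos'],f['rot'],f['d']
hsv=cv2.cvtColor(p,cv2.COLOR_RGB2HSV)
g=(hsv[...,0]>8)&(hsv[...,0]<28)&(hsv[...,1]>130)
g[:150]=0;g[260:]=0;g[:,:200]=0;g[:,310:]=0
v,u=np.where(g); print(u.min(),u.max(),v.min(),v.max())
# depth cloud
o,dr=wrays(np.c_[u,v],pos,rot)
c=optics.get_calibration("wrist");H=c["hand_eye"]
R=Ro.from_euler('xyz',rot).as_matrix(); ax=R@H[:3,2]
P=o+dr*(d[v,u]/(dr@ax))[:,None]
t=P[P[:,2]>98]; print("gold top",len(t),np.median(t,0),cv2.minEnclosingCircle(t[:,:2].astype(np.float32)), (t.max(0)+t.min(0))/2)
print("lateral extent at z=92 plane:",onz([[u.min(),225],[u.max(),225]],92,pos,rot))
r=((hsv[...,0]<6)|(hsv[...,0]>174))&(hsv[...,1]>140); r[:290]=0;r[:,:200]=0;r[:,290:]=0
v,u=np.where(r); print("red px",u.min(),u.max(),v.min(),v.max())
o,dr=wrays(np.c_[u,v],pos,rot); P=o+dr*(d[v,u]/(dr@ax))[:,None]
print(np.median(P,0),P.min(0),P.max(0))
# bench / pan heights
for uv in [(190,180),(300,180),(120,100),(270,280),(250,290),(250,299)]:
    o,dr=wrays([uv],pos,rot);print(uv,p[uv[1],uv[0]],(o+dr*(d[uv[1],uv[0]]/(dr@ax))[:,None]).round(1))
cv2.imwrite("pics/w2c.png",cv2.resize(p[190:345,190:310,::-1],None,fx=5,fy=3.8*1.0,interpolation=cv2.INTER_CUBIC))
E
```

```text
223 287 187 246
gold top 2154 [590.9952937  299.95377409 100.65209375] ((593.81787109375, 396.304443359375), 136.8892822265625) [589.94654124 396.30445273 208.17722243]
lateral extent at z=92 plane: [[554.48543976 290.57129803  92.        ]
 [626.29396759 281.37529481  92.        ]]
red px 216 276 305 325
[559.48111675  99.33198673 113.14084709] [512.57671286  75.02881696  93.55768224] [607.06833148 532.99451231 318.3467328 ]
(190, 180) [228 219 208] [[525.1 340.6  69. ]]
(300, 180) [226 217 205] [[643.5 328.4  71.1]]
(120, 100) [205 195 184] [[442.7 418.7  -0.6]]
(270, 280) [53 52 53] [[601.3 466.2 277.1]]
(250, 290) [72 70 71] [[596.  466.6 279.9]]
(250, 299) [79 77 77] [[595.8 464.3 281.3]]
```

View pics/w2c.png

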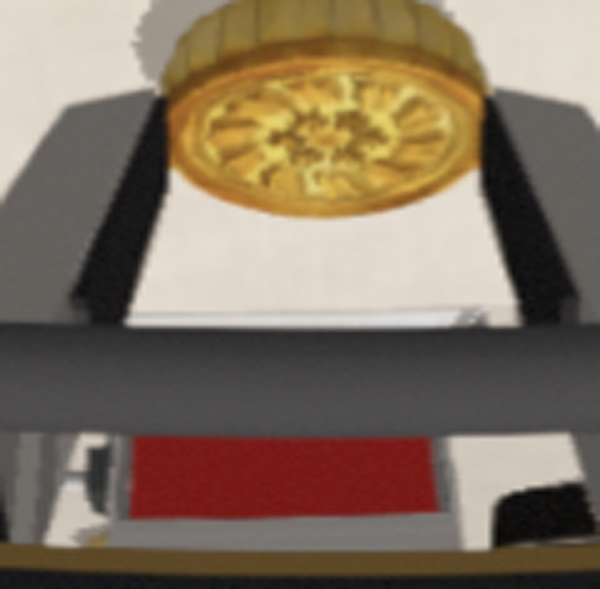

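The wrist view agrees: cake at (255,222), about world (590,293), and red flap at (246,316), with its face at about y = 100 and its centre at x ≈ 559. I'll descend behind the cake.

```bash
python3 mv.py 596.5,367,92 595.6,357,92; python3 st.py
```

```text
596.5,367,92 -> [ 22.3   0.3 111.3] dist 114.0
595.6,357,92 -> [ 13.3   0.2 115.8] dist 117.0
17.8 p [594.5 397.4 201.3] q [ 0.665  0.922  0.662 -0.376  1.842  0.709] F [0.5 0.  0.8] gap 40.2
R [[0.092, 0.996, -0.003], [0.888, -0.084, -0.451], [-0.449, 0.039, -0.892]] tilt 26.8 az -90.3
```

jog_arm(deltas="10 0 25 0 30; 18 0 50 0 30; 22 0 75 0 30; 22 0 95 0 30; 22 0 105 0 30; 22 0 111 0 30; 13 0 116 0 30; 13 0 116 0 30; 13 0 116 0 30; 13 0 116 0 30")

```text
clock: 19.05
eef_pos: [595.2, 357.3, 91.4]
eef_rot: [3.098, 0.467, 1.468]
wrist_force: [0.1, -0.1, 0.5]
finger_gap: 30.2
```

```bash
python3 st.py;  python3 - <<'E'
from cell import manip, optics
import cv2,numpy as np
p,d=optics.camera("side"); cv2.imwrite("pics/side3.png",cv2.resize(p[170:330,100:310,::-1],None,fx=3.7,fy=3.7,interpolation=cv2.INTER_CUBIC))
E
```

```text
19.05 p [595.2 357.3  91.4] q [ 0.623  0.925  0.91  -0.374  1.594  0.761] F [ 0.1 -0.1  0.5] gap 30.2
R [[0.092, 0.996, -0.002], [0.888, -0.083, -0.451], [-0.45, 0.039, -0.892]] tilt 26.8 az -90.3
```

View pics/side3.png

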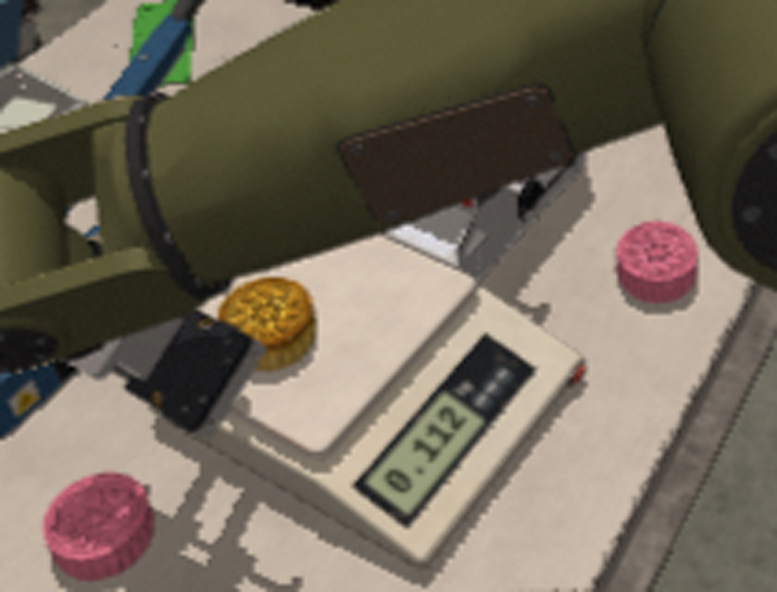

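The side view shows the fingertips behind the cake at crop (235,345), with nothing touching and the display still reading 0.112. Pushing along the pan now.

```bash
python3 mv.py 570.2,210.4,91.8 558,101,91.8
```

```text
570.2,210.4,91.8 -> [-133.   -12.7   65.9] dist 149.0
558,101,91.8 -> [-231.3  -15.8  115.4] dist 259.0
```

jog_arm(deltas="-10 -1 5 0 30; -20 -2 10 0 30; -34 -3 17 0 30; -49 -5 24 0 30; -64 -6 32 0 30; -79 -7.5 39 0 30; -94 -9 46.5 0 30; -109 -10.5 54 0 30; -123 -12 61 0 30; -133 -12.7 66 0 30")

```text
clock: 20.35
eef_pos: [570.0, 209.3, 91.8]
eef_rot: [3.098, 0.467, 1.468]
wrist_force: [0.8, -0.2, 0.3]
finger_gap: 29.8
```

```bash
python3 st.py;  python3 - <<'E'
from cell import manip, optics
import cv2,numpy as np
s=manip.read_state(); p,d=optics.camera("wrist"); cv2.imwrite("pics/wrist4.png",p[:,:,::-1]); np.savez("pics/w4.npz",p=p,d=d,pos=s['eef_pos'],rot=s['eef_rot'])
p,d=optics.camera("side"); cv2.imwrite("pics/side4.png",cv2.resize(p[170:330,100:310,::-1],None,fx=3.7,fy=3.7,interpolation=cv2.INTER_CUBIC))
E
```

```text
20.35 p [570.  209.3  91.8] q [ 0.462  0.687  1.326 -0.424  1.372  0.691] F [ 0.8 -0.2  0.3] gap 29.8
R [[0.092, 0.996, -0.003], [0.888, -0.083, -0.452], [-0.45, 0.039, -0.892]] tilt 26.9 az -90.4
```

View pics/wrist4.png

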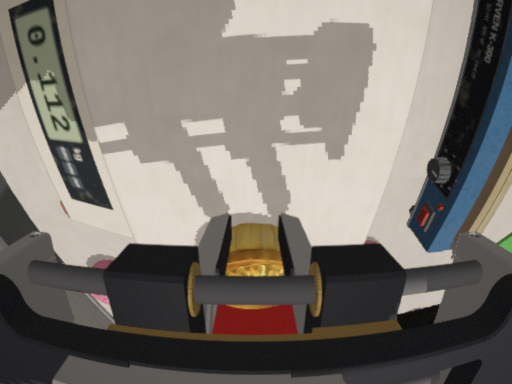

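View pics/side4.png

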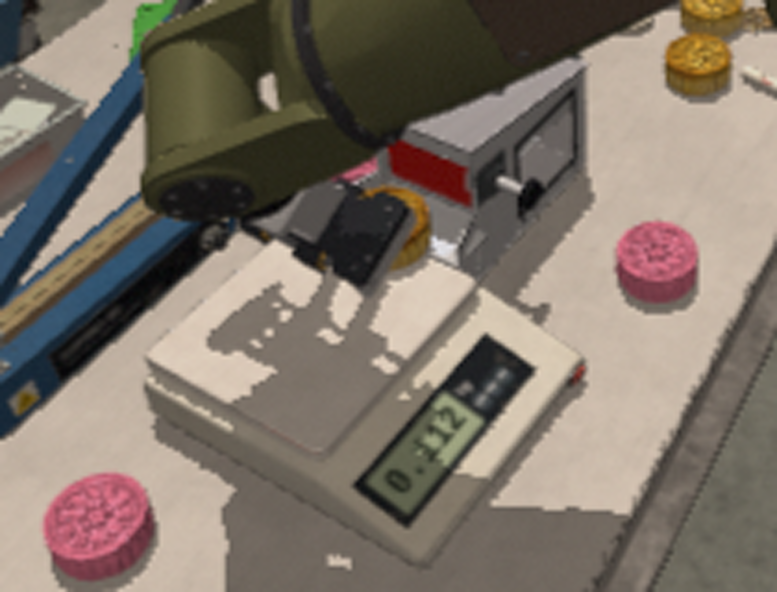

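The wrist view shows the cake seated between the fingertips at (255,250) and centred on the red flap at (255,320). Now on over the ledge and under the flap.

```bash
python3 mv.py 563,150,90 558.5,107,89.5 558,101,89.5
```

```text
563,150,90 -> [-52.4  -2.2  28.4] dist 60.0
558.5,107,89.5 -> [-90.8  -3.1  48.3] dist 103.0
558,101,89.5 -> [-96.2  -3.1  51. ] dist 109.0
```

jog_arm(deltas="-10 -0.5 5 0 30; -20 -1 11 0 30; -30 -1.3 16.5 0 30; -41 -1.8 22 0 30; -52 -2.2 28 0 30; -63 -2.5 34 0 30; -74 -2.8 40 0 30; -82 -3 44 0 30; -88 -3.1 47 0 30; -91 -3.1 48.3 0 30")

```text
clock: 21.7
eef_pos: [558.5, 107.4, 89.4]
eef_rot: [3.098, 0.467, 1.468]
wrist_force: [0.5, -0.3, -1.4]
finger_gap: 30.1
```

```bash
python3 st.py;  python3 - <<'E'
from cell import manip, optics
import cv2,numpy as np
s=manip.read_state(); p,d=optics.camera("wrist"); cv2.imwrite("pics/wrist5.png",p[:,:,::-1]); np.savez("pics/w5.npz",p=p,d=d,pos=s['eef_pos'],rot=s['eef_rot'])
p,d=optics.camera("side"); cv2.imwrite("pics/side5.png",cv2.resize(p[170:330,100:310,::-1],None,fx=3.7,fy=3.7,interpolation=cv2.INTER_CUBIC))
E
```

```text
21.7 p [558.5 107.4  89.4] q [ 0.319  0.581  1.509 -0.468  1.248  0.607] F [ 0.5 -0.3 -1.4] gap 30.1
R [[0.092, 0.996, -0.003], [0.888, -0.083, -0.452], [-0.45, 0.039, -0.892]] tilt 26.9 az -90.4
```

View pics/wrist5.png

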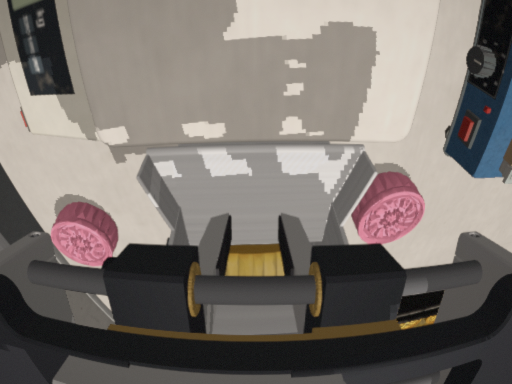

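View pics/side5.png

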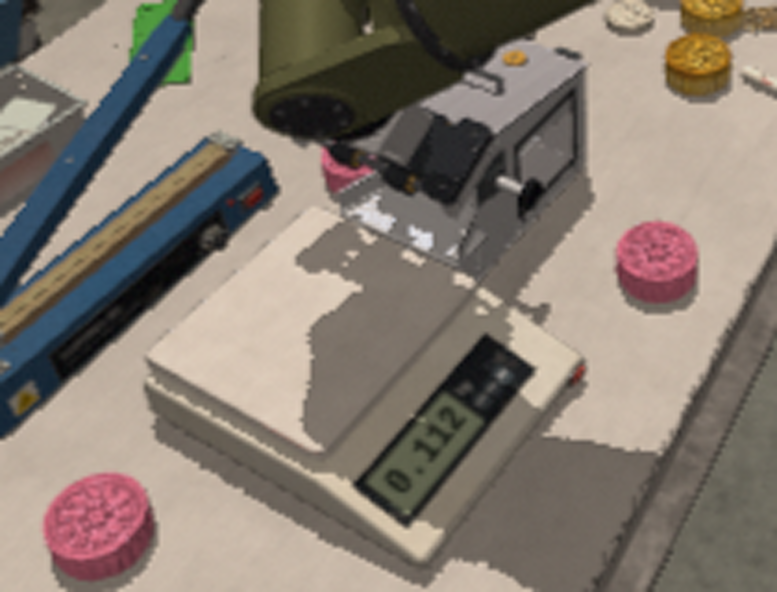

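```bash
python3 - <<'E'
from h import *
f=np.load("pics/w5.npz");p,pos,rot=f['p'],f['pos'],f['rot']
for uv in [(152,152),(255,147),(360,149),(255,142)]: print(uv,onz([uv],67,pos,rot).round(1))
c=p[130:350,130:380,::-1]; cv2.imwrite("pics/w5c.png",cv2.resize(c,None,fx=3,fy=2.7,interpolation=cv2.INTER_CUBIC))
E
```

```text
(152, 152) [[504.9 158.5  67. ]]
(255, 147) [[563.6 154.4  67. ]]
(360, 149) [[625.  147.6  67. ]]
(255, 142) [[563.9 157.7  67. ]]
```

View pics/w5c.png

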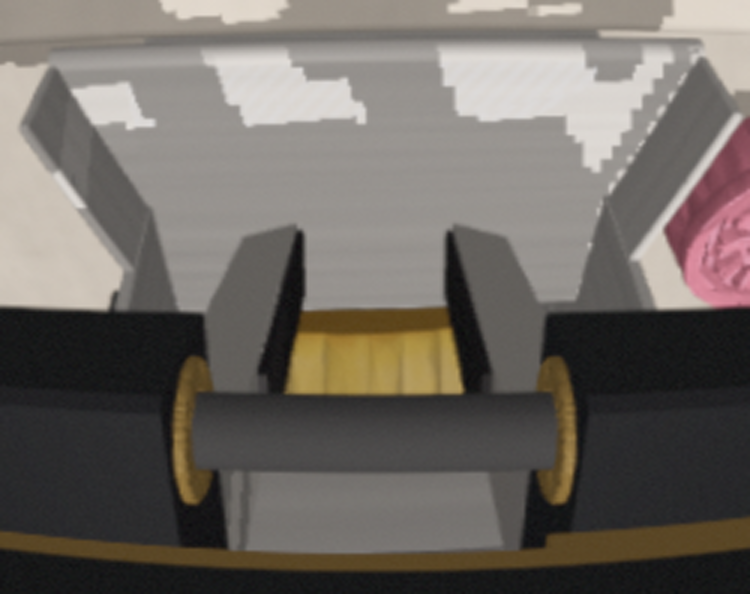

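The cake's rear is still visible at (255,262), partly in the mouth. The ledge edge measures y ≈ 153, which puts the mouth a little nearer than I assumed. I'll push on a few mm gently.

jog_arm(deltas="-2 0 1 0 30; -4 0 2 0 30; -5 0 2.5 0 30; -5 0 2.5 0 30; -5 0 2.5 0 30; -5 0 2.5 0 30; -5 0 2.5 0 30; -5 0 2.5 0 30; -5 0 2.5 0 30; -5 0 2.5 0 30")

```text
clock: 23.05
eef_pos: [558.2, 102.2, 89.4]
eef_rot: [3.098, 0.467, 1.468]
wrist_force: [-0.5, 0.4, 0.1]
finger_gap: 29.8
```

```bash
python3 st.py;  python3 - <<'E'
from cell import manip, optics
import cv2,numpy as np
s=manip.read_state(); p,d=optics.camera("wrist")
c=p[130:350,130:380,::-1]; cv2.imwrite("pics/w6c.png",cv2.resize(c,None,fx=3,fy=2.7,interpolation=cv2.INTER_CUBIC))
E
```

```text
23.05 p [558.2 102.2  89.4] q [ 0.311  0.576  1.516 -0.471  1.243  0.601] F [-0.5  0.4  0.1] gap 29.8
R [[0.092, 0.996, -0.003], [0.888, -0.083, -0.452], [-0.45, 0.039, -0.892]] tilt 26.9 az -90.4
```

View pics/w6c.png

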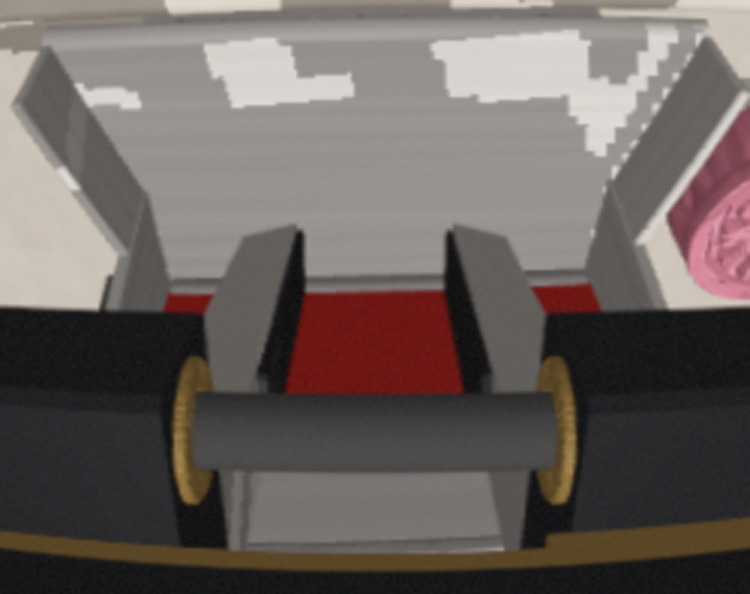

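The cake has dropped: it's gone from between the fingers, and the flap hangs on the fingertips at crop (380,340). Now I draw straight back out, then rise.

jog_arm(deltas="12 0 -6 0 30; 30 0 -15 0 30; 50 0 -25 0 30; 71 0 -36 0 30; 71 0 -36 0 30; 50 2 -78 0 0; 26 4 -127 0 0; 10 -10 -155 0 0; 8 -45 -160 0 0; 5 -85 -165 0 0")

```text
clock: 24.35
eef_pos: [473.4, 188.1, 231.2]
eef_rot: [3.098, 0.467, 1.467]
wrist_force: [0.4, 0.2, 1.5]
finger_gap: 0.4
```

```bash
python3 st.py;  python3 - <<'E'
from cell import manip, optics
import cv2,numpy as np
for n in ("side","top","wrist"):
    s=manip.read_state(); p,d=optics.camera(n); np.savez(f"pics/{n}7.npz",p=p,d=d,pos=s['eef_pos'],rot=s['eef_rot'])
    cv2.imwrite(f"pics/{n}7.png",p[:,:,::-1])
    if n=="side": cv2.imwrite("pics/side7c.png",cv2.resize(p[160:270,170:310,::-1],None,fx=5.4,fy=5.4,interpolation=cv2.INTER_CUBIC))
E
```

```text
24.35 p [473.4 188.1 231.2] q [ 0.505  0.342  1.503 -0.405  1.542  0.661] F [0.4 0.2 1.5] gap 0.4
R [[0.092, 0.996, -0.003], [0.888, -0.084, -0.452], [-0.45, 0.039, -0.892]] tilt 26.8 az -90.4
```

View pics/side7c.png

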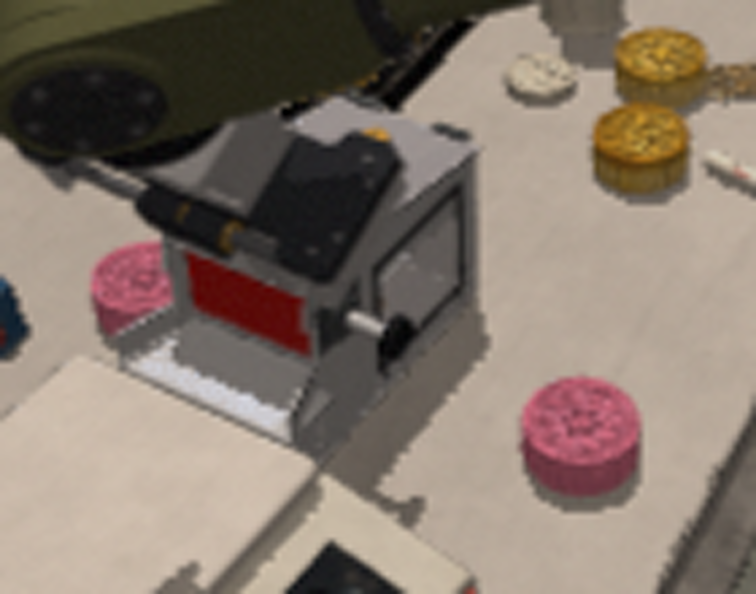

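View pics/wrist7.png

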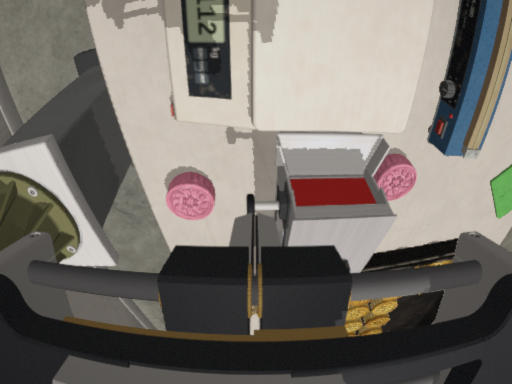

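View pics/top7.png

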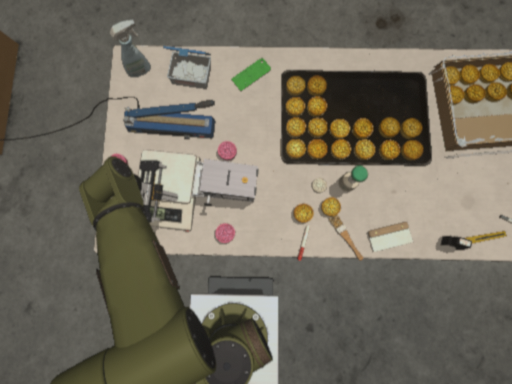

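The flap hangs shut and nothing is in the mouth. The knob is at wrist (251,205), side crop (398,340) and top (206,204). Locating it now.

```bash
python3 - <<'E'
from h import *
f=np.load("pics/wrist7.npz");p,pos,rot=f['p'],f['pos'],f['rot']
c=p[170:260,220:310,::-1]; cv2.imwrite("pics/w7c.png",cv2.resize(c,None,fx=6,fy=6,interpolation=cv2.INTER_NEAREST))
for uv in [(251,205),(246,205),(268,206),(280,206)]: print('wrist',uv,onz([uv],108,pos,rot).round(1))
def onzc(n,uv,z):
    c=optics.get_calibration(n);K=c["intrinsics"]; d=c["R"].T@np.array([(uv[0]-K[0,2])/K[0,0],(uv[1]-K[1,2])/K[1,1],1]); o=-c["R"].T@c["t"]; return o+d*(z-o[2])/d[2]
q=np.load("pics/side7.npz")['p']
for uv in [(243.5,223),(238,220)]: print('side',uv,onzc("side",uv,108).round(1))
q=np.load("pics/top7.npz")['p']; sub=q[188:212,196:220].sum(2)//3; print(sub)
for uv in [(206.5,204.5),(208,199)]: print('top',uv,onzc("top",uv,108).round(1))
cv2.imwrite("pics/t7c.png",cv2.resize(q[150:215,185:275,::-1],None,fx=6,fy=6,interpolation=cv2.INTER_NEAREST))
E
```

```text
wrist (251, 205) [[465.6  95.3 108. ]]
wrist (246, 205) [[460.1  96.  108. ]]
wrist (268, 206) [[484.5  91.5 108. ]]
wrist (280, 206) [[498.   89.8 108. ]]
side (243.5, 223) [464.6  97.5 108. ]
side (238, 220) [486.7  92.7 108. ]
[[202 191 152 141 162 170 171 171 171 172 172 172 172 172 172 172 172 172
  172 172 172 171 171 171]
 [203 190 152 142 163 167 167 168 169 169 172 172 171 172 171 171 172 172
  172 172 173 172 172 172]
 [203 190 152 137 146 146 146 151 155 162 168 169 167 167 167 168 170 171
  173 173 172 172 172 172]
 [202 187 150 130 125 116 113 115 122 131 141 141 139 139 143 151 156 162
  167 169 168 168 168 170]
 [198 177 143 125 119 115 109  91  81  82  87  86  86  88  97 113 123 132
  141 143 143 144 148 154]
 [188 160 129 113 108 113 112  93  67  58  58  58  59  60  65  72  76  82
   87  90  95 101 108 118]
 [161 142 117 104 105 110 115 108  79  61  58  63  75  74  64  59  54  58
   60  65  74  78  81  82]
 [127 124 116 114 118 123 127 124  90  70  67  85 118 111  79  61  59  64
   66  68  73  76  74  72]
 [120 120 116 116 119 121 125 123  98  88  88 113 158 147  99 
[... 928 characters left out ...]
11 111 111 111 112]
 [167 168 168 163 149 142 137 117 100 102 118 123 124 124 124 130 139 143
  139 125 119 120 119 118]
 [173 175 174 173 169 165 156 127 110 121 152 161 161 162 163 165 167 167
  162 150 145 144 144 143]
 [173 173 174 174 174 172 160 128 114 130 161 171 171 172 173 175 175 174
  173 170 169 167 167 166]
 [173 173 173 174 174 168 148 122 119 143 166 174 173 174 175 175 176 175
  175 176 176 175 174 173]
 [172 173 172 172 171 162 132 114 125 158 172 175 174 175 175 175 176 176
  175 177 177 175 173 174]
 [173 173 172 169 166 156 126 111 125 157 170 174 174 173 174 175 174 175
  175 176 174 173 172 172]]
top (206.5, 204.5) [461.6  97.5 108. ]
top (208, 199) [481.1  93.1 108. ]
```

View pics/w7c.png

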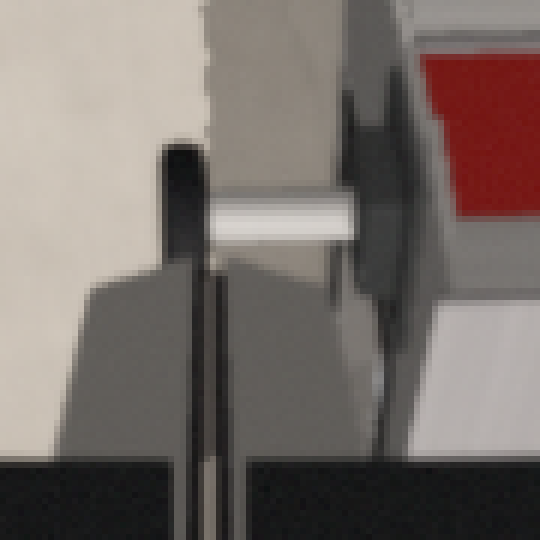

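```bash
python3 mv.py 428,97.5,200 428,97.5,110
```

```text
428,97.5,200 -> [-70.7 -39.3  69.5] dist 107.0
428,97.5,110 -> [-30.3 -42.9 149.8] dist 159.0
```

jog_arm(deltas="-23 -20 20 0 0; -46 -39 45 0 0; -70 -39 69 0 0; -60 -40 90 0 0; -51 -41 110 0 0; -41 -42 128 0 0; -33 -43 143 0 0; -30 -43 150 0 0; -30 -43 150 0 0; -30 -43 150 0 0")

```text
clock: 25.75
eef_pos: [428.8, 97.5, 109.6]
eef_rot: [3.097, 0.466, 1.468]
wrist_force: [-0.5, 0.2, -0.4]
finger_gap: 0.7
```

```bash
python3 st.py;  python3 - <<'E'
from cell import manip, optics
import cv2,numpy as np
p,d=optics.camera("side"); cv2.imwrite("pics/side8c.png",cv2.resize(p[160:270,170:310,::-1],None,fx=5.4,fy=5.4,interpolation=cv2.INTER_CUBIC))
p,d=optics.camera("wrist"); cv2.imwrite("pics/w8.png",p[:,:,::-1])
E
```

```text
25.75 p [428.8  97.5 109.6] q [ 0.385  0.315  1.855 -0.464  1.201  0.698] F [-0.5  0.2 -0.4] gap 0.7
R [[0.092, 0.996, -0.002], [0.888, -0.083, -0.451], [-0.45, 0.04, -0.892]] tilt 26.8 az -90.3
```

View pics/side8c.png

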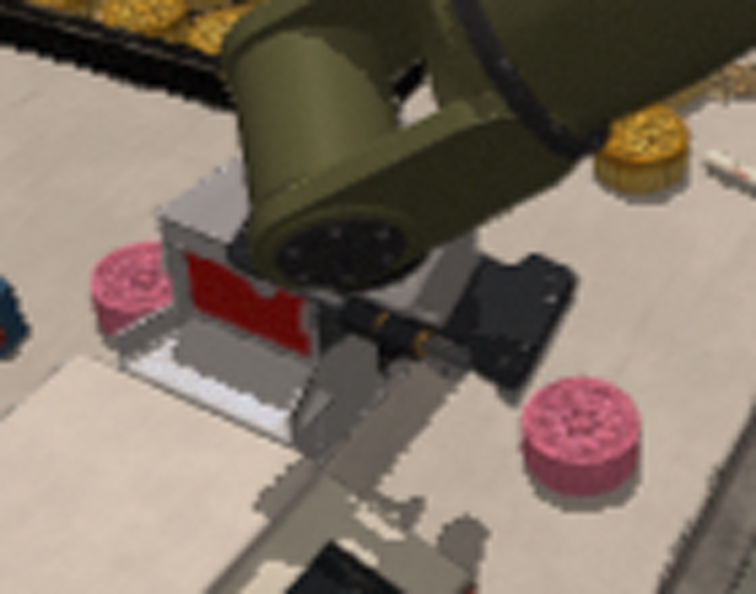

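View pics/w8.png

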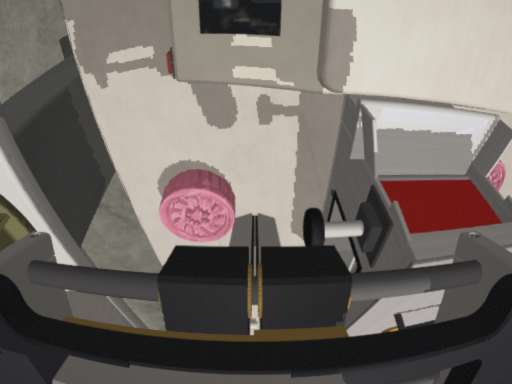

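```bash
python3 - <<'E'
from h import *
from cell import manip
s=manip.read_state();pos,rot=s['eef_pos'],s['eef_rot']
for uv in [(306,229),(322,229),(315,209)]: print(uv,onz([uv],108,pos,rot).round(1),onz([uv],122,pos,rot).round(1))
E
```

```text
(306, 229) [[460.2  96.2 108. ]] [[457.2 112.4 122. ]]
(322, 229) [[470.3  94.7 108. ]] [[466.2 111.  122. ]]
(315, 209) [[464.8 112.8 108. ]] [[461.3 127.1 122. ]]
```

The knob face measures (460, 96, 108), in agreement across views, and the fingers stand beside it. Pushing along box +y.

jog_arm(deltas="0 8 0 0 0; 0 16 0 0 0; 0 22 0 0 0; 0 27 0 0 0; 0 32 0 0 0; 0 37 0 0 0; 0 41 0 0 0; 0 45 0 0 0; 0 47 0 0 0; 0 48 0 0 0")

```text
clock: 27.1
eef_pos: [474.8, 93.5, 110.8]
eef_rot: [3.102, 0.468, 1.469]
wrist_force: [-16.9, 4.3, 8.0]
finger_gap: 0.2
```

```bash
python3 st.py;  python3 - <<'E'
from cell import manip, optics
import cv2,numpy as np
p,d=optics.camera("wrist"); cv2.imwrite("pics/w9.png",p[:,:,::-1])
E
```

```text
27.1 p [474.8  93.5 110.8] q [ 0.344  0.393  1.74  -0.467  1.222  0.647] F [-16.9   4.3   8. ] gap 0.2
R [[0.091, 0.996, -0.007], [0.888, -0.084, -0.452], [-0.451, 0.035, -0.892]] tilt 26.9 az -90.9
```

View pics/w9.png

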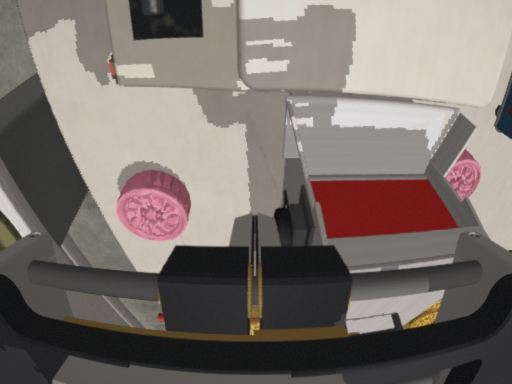

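```bash
python3 - <<'E'
from h import *
from cell import manip
s=manip.read_state();pos,rot=s['eef_pos'],s['eef_rot']
p=cv2.imread("pics/w9.png")
cv2.imwrite("pics/w9c.png",cv2.resize(p[170:270,230:340],None,fx=6,fy=6,interpolation=cv2.INTER_NEAREST))
for uv in [(276,220),(280,220),(284,220)]: print(uv,onz([uv],108,pos,rot).round(1))
E
```

```text
(276, 220) [[488.2 101.6 108. ]]
(280, 220) [[490.6 101.3 108. ]]
(284, 220) [[493.  100.9 108. ]]
```

View pics/w9c.png

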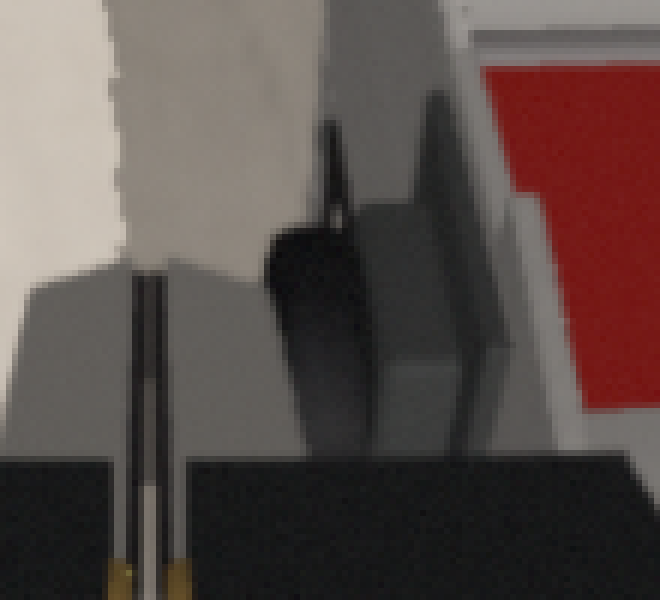

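```bash
python3 - <<'E'
from h import *
from cell import manip
s=manip.read_state();pos,rot=s['eef_pos'],s['eef_rot']; print(s['moment'].round(2),s['wrist_force'].round(1),pos.round(1))
f=np.load("pics/wrist7.npz");d=f['d']; H=optics.get_calibration("wrist")["hand_eye"]
for uv in [(300,250),(335,250),(345,270),(320,248),(335,300),(258,225),(262,240)]:
    o,dr=wrays([uv],np.zeros(3),np.zeros(3)); ax=H[:3,2]
    print(uv,(o+dr*(d[uv[1],uv[0]]/(dr@ax))[:,None]).round(1))
E
```

```text
[ 0.21  2.29 -1.15] [-14.1   3.1   5.8] [474.8  93.5 110.8]
(300, 250) [[ 33.5  12.4 -92.2]]
(335, 250) [[ 33.5  22.2 -92.7]]
(345, 270) [[  34.    21.5 -105.1]]
(320, 248) [[ 32.8  18.6 -89.6]]
(335, 300) [[  27.4   19.1 -107.9]]
(258, 225) [[ 8.9  2.  -7.5]]
(262, 240) [[  9.6   3.7 -30.3]]
```

Contact is at the fingertips with 17 N, so the knob is probably at its stop. A further short press will confirm.

jog_arm(deltas="0 1 0 0 0; 0 2 0 0 0; 0 2 0 0 0; 0 2 0 0 0; 0 2 0 0 0; 0 2 0 0 0; 0 2 0 0 0; 0 2 0 0 0; 0 2 0 0 0; 0 2 0 0 0")

```text
clock: 28.4
eef_pos: [475.0, 93.5, 110.8]
eef_rot: [3.106, 0.469, 1.469]
wrist_force: [-29.7, 6.8, 14.2]
finger_gap: 0.4
```

```bash
python3 st.py
```

```text
28.4 p [475.   93.5 110.8] q [ 0.343  0.396  1.737 -0.466  1.226  0.645] F [-29.7   6.8  14.2] gap 0.4
R [[0.09, 0.996, -0.011], [0.888, -0.086, -0.453], [-0.452, 0.031, -0.892]] tilt 26.9 az -91.4
```

It moved only 0.2 mm for 13 N more, which is a hard stop, so the bolt is home. Backing off and rising clear.

jog_arm(deltas="0 -4 0 0 0; 0 -15 0 0 0; 0 -35 0 0 0; 0 -50 0 0 0; -15 -50 -30 0 0; -35 -48 -70 0 0; -54 -46 -107 0 0; -75 -60 -150 0 0; -75 -90 -150 0 0; -75 -90 -150 0 0")

```text
clock: 29.65
eef_pos: [381.1, 102.0, 275.6]
eef_rot: [3.097, 0.466, 1.468]
wrist_force: [-0.9, -0.1, -0.6]
finger_gap: 0.5
```

```bash
python3 st.py;  python3 - <<'E'
from h import *
from cell import manip
for n in ("side","top","wrist"):
    s=manip.read_state(); p,d=optics.camera(n); cv2.imwrite(f"pics/{n}10.png",p[:,:,::-1])
    if n=="side": cv2.imwrite("pics/side10c.png",cv2.resize(p[160:330,110:320,::-1],None,fx=3.5,fy=3.5,interpolation=cv2.INTER_CUBIC))
E
```

```text
29.65 p [381.1 102.  275.6] q [ 0.435  0.026  1.772 -0.421  1.556  0.579] F [-0.9 -0.1 -0.6] gap 0.5
R [[0.091, 0.996, -0.001], [0.889, -0.082, -0.451], [-0.449, 0.04, -0.892]] tilt 26.8 az -90.1
```

View pics/side10c.png

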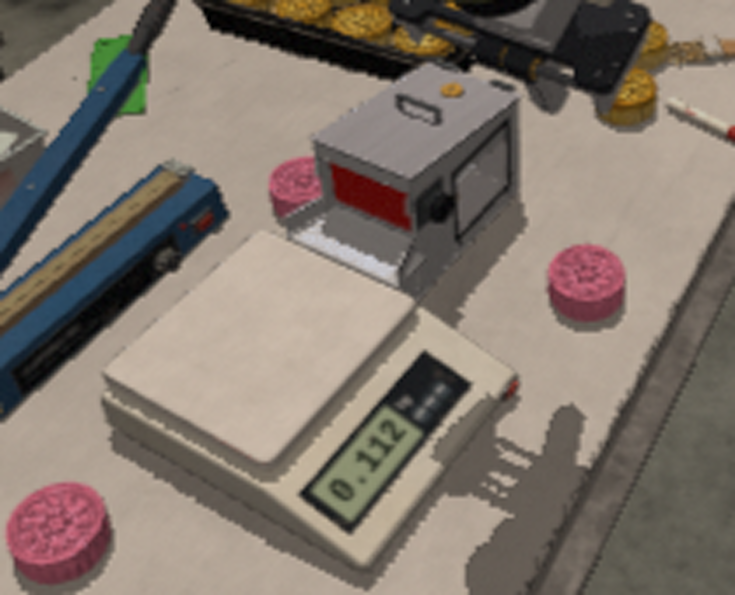

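View pics/top10.png

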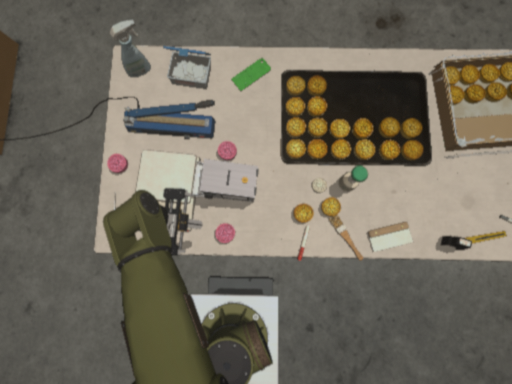

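View pics/wrist10.png

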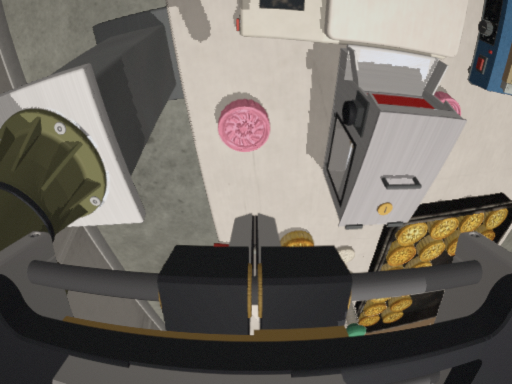

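The side view shows the flap shut at crop (370,197), the knob in against its block at (437,205) and an empty pan. The top view shows everything else where it was. The fingers are clear, so I'm handing in.

```bash
python3 -c "
from cell import workorder; print(workorder.sign_off())"
```

```text
the job is handed in; nothing more can be done
None
```

The failed moon cake is down the chute, the flap hangs shut and the bolt is home. I handed the job in at about 30 s of the 58 allowed.

**How it was done:** The jog rows can't tilt the tool, so I built up a 27° lean by repeatedly reaching past the arm's limit in free air. I then pushed the cake along the pan, over the ledge and under the flap, backed the fingers out and pushed the knob home.

**Last checks:**
- **Cake and flap:** The cake is gone from the pan and ledge. The red flap looked fully shut before I went for the bolt, and again at the end.
- **Bolt:** The knob sits against its block. 13 N of extra push moved it only 0.2 mm, so it is at its stop. The peak force I read there was about 33 N. By camera the travel was about 27–28 mm against the 30 mm given. I put the difference down to calibration error and did not confirm it further.
- **Other things:** They look unmoved in the top view, but the lowered arm hid the probe thermometer at the left in the last picture. I didn't check it at the end; no move went near it. The robot ended clear of everything.

**Disagreements:** My estimates of the flap's y position ran from 99 to 108 mm between views. I covered that by pushing the last few mm gently until the cake dropped. The scale still showed 0.112 with the pan empty, so its display was no use as a check.

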